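Screw the boiler cap back on a steam coffee machine

TASK

The boiler cap of the coffee machine has been left standing on the worktop. Put it back in the boiler neck on top of the machine: press it lightly down and turn it backwards (counter-clockwise from above) until it drops into the start of the thread, then screw it in clockwise until it is fully home at its stop, and let go. Never force it - neither pressing nor twisting: a light press of about 1 kg and a two-finger twist are plenty, and it must never bear as much as 4 kg - and leave everything else on the worktop where it is.

Things in the scene. Friction and masses are not known exactly. Their poses are not given: they have to be found in the camera images.
- cap: Loose boiler cap, about 0.12 kg, standing upright on its foot. Round brass stem 30 mm across, foot bevelled to 23 mm; black round flange 62 mm across, from 29.4 to 35.4 mm above the foot; on top a black grip bar 48 mm long (cap's x), 16 mm thick (cap's y), from 35.4 to 61.4 mm. Origin: centre of the foot's underside; z up through the bar.
- cap_grip (a point): Middle of the cap's grip bar, 48.4 mm above the foot, axes as the cap's. Grip the bar across its thickness (along y), fingertips just above the flange.
- cap_lugs (a point): Point on the cap's axis level with its lugs, 14 mm above the foot. Four lugs of 5 mm round bar stick out of the stem every 90 degrees, along the cap's x and y axes both ways; 43 mm across their tips.
- machine: Steam coffee machine, grey, black and steel, fixed: 200 mm deep, 190 mm wide, flat deck 125 mm high; brew head, filter holder and drip tray in front. Origin: centre of its underside; x points to its back, z up. The upright steel boiler neck (56 mm outside, 47 mm inside) stands on the deck and ends 162 mm above the worktop.
- neck_mouth (a point): Centre of the neck's rim, at rim height, z up, 35 mm behind the machine's origin. Cap origin's z here: lugs on a ridge -13.5 mm; lugs on top of the lips -15 (high end) to -20 mm (low end); lugs dropped into the entry gaps, on their floor, -25.3 mm; fully home -28.7 mm.
- thread_crest (a point): On the neck's axis, 4 mm below the rim: top of the right-hand thread's four brass lips (stem hole 32.4 mm), broken by four entry gaps 90 degrees apart, 29 degrees wide (a lug takes 15). The gaps' angle is drawn anew each time, unrelated to the axes. Lips rise 5 mm per rad counter-clockwise up to a gap; at a lip's low end a ridge, 2 mm above the crest, blocks a clockwise turn.
- thread_floor (a point): On the neck's axis, 13.8 mm below the rim: floor of the entry gaps. Turning counter-clockwise at most 1.4 rad brings the lugs to gaps; the ridge behind each gap stops them (if they wedge on it, ease back). Off a ridge's top they first fall on a lip's low end: a false drop. From the gap about 0.9 to 1.25 rad clockwise screws the cap down 3.4 mm to a hard stop (stop at a twist of 0.2 N m); it stays when released.
- valve (a joint): Sprung black valve disc, 20 mm across, inside the neck, pushed down by the cap's foot; m, 0 is up (disc 11.5 mm below the rim), about 0.017 with the cap home. It pushes up with 3 N, rising to 7.5 N at home, so the cap does not drop by its own weight: keep a press of about 10 N while searching and starting the thread, and follow the cap up and down as it turns.
- salt_shaker: Clear salt shaker with a grey top, 44 mm across, 90 mm tall. Bystander; origin: centre of its underside.
- teaspoon: Steel teaspoon, 130 x 26 x 11 mm, lying flat. Bystander; origin: centre of its underside.
- spice_jar: Spice jar with a round lid, 45 mm across, 106 mm tall. Bystander; origin: centre of its underside.
- mug: White mug, 78 mm across, 97 mm tall. Bystander; origin: centre of its underside.
- canister: White ceramic canister with a wooden lid, 92 mm across, 130 mm tall. Bystander; origin: centre of its underside.
- tea_box: Cardboard tea box, 73 x 132 x 86 mm. Bystander; origin: centre of its underside.
- lemon: Lemon, 83 x 58 x 58 mm. Bystander; origin: centre of its underside.

How it is judged:
On the way, in this order (a step that is already met when the one before it is completed fails the run):
1. the cap has been lifted over the neck (z of cap in the frame of neck_mouth above -0.01 m and horizontal distance between cap and neck_mouth below 0.05 m), for 0.1 s.
2. the lugs have dropped into the thread start: the cap stands upright and central in the neck with its foot at least 23.5 mm below the rim (z of cap in the frame of neck_mouth below -0.0235 m and horizontal distance between cap and neck_mouth below 0.003 m and angle between cap's own z axis and vertical below 0.08 rad), for 0.1 s.
At the end, for the whole second after the job is handed in: The cap is screwed fully home: released and at rest, upright within 0.08 rad, central in the neck within 3 mm, its foot at least 27.7 mm below the rim (28.7 mm at the stop) (z of cap in the frame of neck_mouth below -0.0277 m and horizontal distance between cap and neck_mouth below 0.003 m and angle between cap's own z axis and vertical below 0.08 rad and linear speed of cap below 0.02 m/s); the robot touches nothing.
It fails at once if the cap is forced: contact force between the cap and the machine above 50 N (press and the push of all lugs on their stops added up) (contact force between cap and machine above 50 N).
It fails at once if a bystander (shaker, teaspoon, spice jar, mug, canister, tea box or lemon) is moved more than 30 mm (distance of any of salt_shaker, teaspoon, spice_jar, mug, canister, tea_box, lemon from where it was at the start of the episode above 0.03 m).
It also fails if it takes over 72 s, if anything falls off the work surface, if the arm or the gripper's body presses on something with over 40 N, if the wrist force passes 120 N, or if a joint passes its speed limit or range.

ROBOT

A 6-joint arm with a two-finger parallel gripper is mounted at the origin on a cart in front of the work surface, level with it; the furniture and walls round the work are solid. World frame = base frame: x ahead of the robot, y to its left, z up, the work surface at z = 0. Lengths are in m, angles in rad, forces in N, time in s.
With the tool pointing down it reaches from about 0.425 to 0.95 m from the base axis. Payload 3.5 kg.
Tool frame: the origin (TCP) lies at the very end of the fingers, on their centre line; the grasp point (between the pads) lies 19 mm behind it (ctrl.grip_point_offset is the distance from the TCP to the grasp point, in m); z points along the fingers, y is the line along which they close (so a half turn about z gives the same grasp; the last joint's range is limited). The gripper opens to 85 mm and grips with 20 to 120 N. Pads are 22 mm wide; open, the fingers measure 114 mm over their backs; the gripper's body (76 mm by 85 mm) begins 54 mm behind the grasp point. The pads swing forward as they close: fully open they stand 13 mm farther back than shut.
Start: joints at [-1.312, 0.286, 1.577, -0, 1.279, -0.15], TCP at [0.268, -0.619, 0.231] pointing down, gripper open.
Joint ranges: [-2.77, 2.77], [-0.9, 2.22], [0.21, 2.48], [-1.53, 4.67], [0.24, 2.81], [-2.84, 2.84]. Speed limits (rad/s): [2.79, 2.79, 3.14, 3.14, 3.14, 3.14].

INTERFACE

Orientations are given as a unit quaternion [x, y, z, w].
In Python, from plant import ctrl gives the robot as it stands. The module is installed in compiled form; this text tells all that it offers.
- The arm moves only by the shell command python3 -m pendant 'ROWS' [OPENING] [FORCE]. ROWS is JSON, a list of rows, each an object of numbers: "dx", "dy", "dz": the shift along the tool's x, y, z in cm; "twist": the turn about the tool's z in degrees. A call has 1 to 10 rows; each row is the pose to reach, as a shift and turn from the pose commanded when the call began, along the tool's axes at that moment; what a row does not reach only later rows make up. A row lasts 1/8 s, in which the tool goes at most 62.5 mm and 10.7 degrees, less where a joint would pass 70% of its speed; a pose out of reach is approached as far as the arm can. A call with a gripper value outside its range is refused whole. OPENING is the opening in per cent of the stroke, from 0 (shut) to 100 (fully open), set as the call begins (- or left out, the last holds). The fingers move at their own pace and stop on an object; FORCE is the grip in N (left out, the last holds). Time passes only in rows, so rows that repeat a pose let the fingers close. It gives the time, the measured TCP pose, the force, the opening and the grip force at its end, in the units of the state.
- ctrl.get_state(): the state, without advancing time (a new reading comes with each control period).
- ctrl.read_camera(name): name is "scene" or "top" or "wrist"; returns a dict with "img" (400x640x3 uint8, red, green, blue), "depth" (400x640 float32, m along the optical axis (not along the pixel's ray), 0 where there is no reading), "camera_matrix" (3x3 intrinsics, pixels), "xyz" and "rotation" of the camera in the world; the wrist camera has in their place "tool_from_camera" (4x4, takes a point from camera to tool coordinates, whose origin is the TCP and whose axes are the flange's). Camera axes: x right, y up, looking along -z (the intrinsics and any distortion apply to the point x, -y, -z); pixel columns grow to the right and rows downward; lengths in m; the calibration is good to about 2 mm. The wrist camera is an equidistant fisheye: a pixel r from the principal point sees the ray r / f radians off the axis. A picture is of the moment at which its call begins: read the wrist's pose just before it.
- ctrl.sign_off(): hands the job in; it is judged then, once.
The state is a dict: "time": time; "qpos": joint angles; "dq": joint speeds; "joint_efforts": joint torques, N m; "eef_pos": TCP position; "tcp_rot": TCP orientation; "contact_force": force on the tool from outside, world axes, zero at the start; "wrist_torque": the same for the moment, N m; "opening": opening from 0.0 (shut) to 1.0 (fully open); "finger_force": force on a finger pad.
Only numpy, scipy, OpenCV 4.12 (cv2) and the standard library are available. Lean on these libraries where they do the work, as an engineer would, in place of code of your own. Each camera call takes 0.05 s, during which the arm holds its last target. There are 200 camera calls.

## Working session

There is one attempt and no reset: what is moved stays moved. The work goes in short steps, Python scripts to look and compute and a shell command to move; the robot and the scene stay as the last step left them, time stands still between calls to the robot, and variables do not carry over. Pictures are saved under pics/ and viewed, at most 10 in all, crops included, and the job is handed in when it is done.

```bash
mkdir -p pics
python3 - <<'E'
from plant import ctrl
import cv2,numpy as np
s=ctrl.get_state();print(s)
for n in("scene","top"):
    c=ctrl.read_camera(n);np.savez(f"{n}.npz",**c)
    cv2.imwrite(f"pics/{n}0.png",c["img"][:,:,::-1]);print(n,c["camera_matrix"].tolist(),c["xyz"],np.round(c["rotation"],3).tolist(),(c["depth"]>0).mean())
E
```

```text
{'time': 0.0, 'qpos': array([-1.31197770e+00,  2.87190073e-01,  1.57814140e+00,  1.06873781e-05,
        1.27860611e+00, -1.50000005e-01]), 'dq': array([-0.00149997,  0.00240122,  0.00061213, -0.00031101, -0.00045904,
       -0.00063037]), 'joint_efforts': array([ 2.16537563e-03, -4.05977476e+01, -2.92623067e+01, -4.41811238e-06,
        5.81248576e-03,  6.13696230e-06]), 'eef_pos': array([ 0.26819286, -0.61873257,  0.22995018]), 'tcp_rot': array([ 9.79180698e-01,  2.02987158e-01, -5.86539334e-05, -1.17101198e-03]), 'contact_force': array([ 0.53203925,  0.29457653, -0.07807982]), 'wrist_torque': array([-0.05214658,  0.00201624,  0.03929925]), 'finger_force': 0.0, 'opening': 1.0030980413760637}
scene [[436.87725664471003, 0.0, 325.2560291453124], [0.0, 436.87725664471003, 200.19011886921996], [0.0, 0.0, 1.0]] [-0.08734244 -1.07292698  0.751248  ] [0.522, -0.13, -0.203, 0.818] 0.9958359375
top [[432.86593533323037, 0.0, 312.4357020008303], [0.0, 432.86593533323037, 201.84837976366364], [0.0, 0.0, 1.0]] [-0.02860188 -0.10995982  1.47270824] [0.165, -0.117, -0.576, 0.792] 0.9960234375
```

View pics/top0.png

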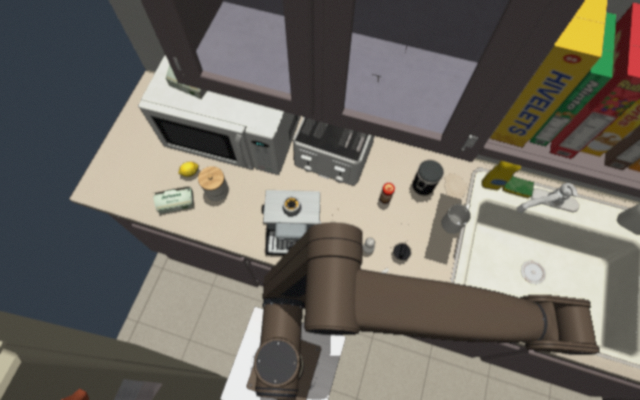

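View pics/scene0.png

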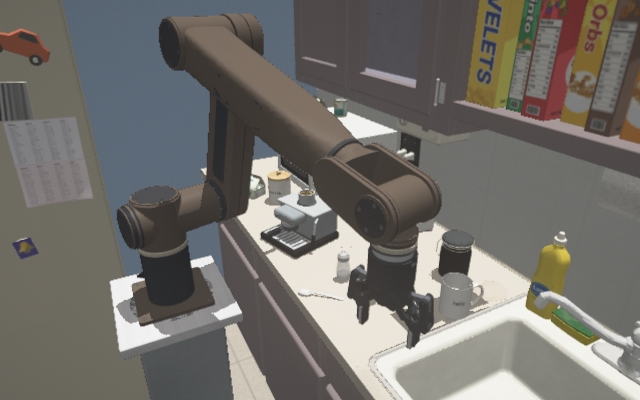

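The top view shows the machine around (292,215) with the neck at (291,204), a small black round object at (402,251) that is probably the cap, the shaker at (370,244) and the mug at (457,215). In the scene view the arm hides the cap. I'll measure both targets with depth next.

```bash
cat > h.py <<'E'
import numpy as np,cv2
from scipy.spatial.transform import Rotation as R
def ray(c,px):
    K=c["camera_matrix"];px=np.atleast_2d(px).astype(float)
    d=np.c_[(px[:,0]-K[0,2])/K[0,0],-(px[:,1]-K[1,2])/K[1,1],-np.ones(len(px))]
    return R.from_quat(c["rotation"]).apply(d)
def onz(c,px,z):
    d=ray(c,px);o=c["xyz"];return o+d*((z-o[2])/d[:,2])[:,None]
def cloud(c):
    v,u=np.mgrid[:400,:640];d=ray(c,np.c_[u.ravel(),v.ravel()])
    return (c["xyz"]+d*c["depth"].reshape(-1,1)).reshape(400,640,3)
E
python3 - <<'E'
from h import *
c=dict(np.load("top.npz"));P=cloud(c);im=c["img"]
print("table",P[230,400],P[250,430])
for n,(u0,u1,v0,v1),lo in(("cap",(385,418,236,266),.015),("shaker",(358,382,232,258),.02)):
    q=P[v0:v1,u0:u1].reshape(-1,3);q=q[(q[:,2]>lo)&(q[:,2]<.12)];print(n,len(q),q.min(0),q.max(0),np.median(q,0))
g=im.astype(int).max(2);
m=np.zeros((400,640),np.uint8);m[236:266,388:418]=(g[236:266,388:418]<75)
n,l,st,ce=cv2.connectedComponentsWithStats(m);print(st[1:],ce[1:])
q=P[190:222,270:315].reshape(-1,3);q=q[(q[:,2]>.15)&(q[:,2]<.18)];print("rim",len(q),q.min(0),q.max(0),q.mean(0))
q=P[180:260,250:330].reshape(-1,3);q=q[(q[:,2]>.115)&(q[:,2]<.135)];print("deck",len(q),cv2.minAreaRect(q[:,:2].astype(np.float32)))
a=cv2.resize(im[180:270,255:335],None,fx=5,fy=5,interpolation=2);b=cv2.resize(im[220:272,365:425],None,fx=6,fy=6,interpolation=2)
o=np.zeros((450,770,3),np.uint8);o[:450,:400]=a;o[:312,405:765]=b;cv2.imwrite("pics/crop1.png",o[:,:,::-1])
E
```

```text
table [ 0.5650693  -0.24152919 -0.00068223] [ 0.52457805 -0.35968441 -0.00067164]
cap 258 [ 0.44756331 -0.29225576  0.02840284] [ 0.5063101  -0.23071491  0.06913969] [ 0.47481523 -0.25905902  0.03779553]
shaker 155 [ 0.43981169 -0.16937236  0.02178299] [ 0.47578032 -0.12813009  0.09463609] [ 0.45211993 -0.14703781  0.07407415]
[[394 244  16  16 204]] [[401.39705882 251.71568627]]
rim 174 [0.45370521 0.10858503 0.15004841] [0.50857585 0.16410341 0.16841836] [0.48091923 0.13584629 0.15782875]
deck 1976 ((0.463093101978302, 0.1313648521900177), (0.1685943752527237, 0.18739157915115356), 17.134719848632812)
```

View pics/crop1.png

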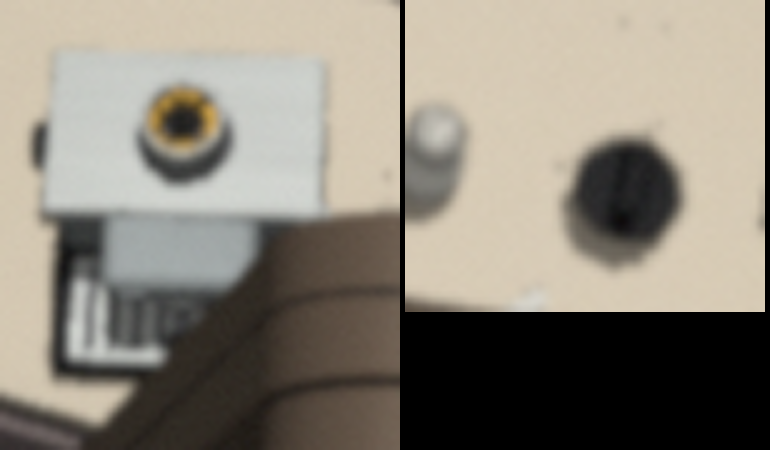

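Crop: the neck is a steel ring with a brass thread at crop (183,122), i.e. full-image (291.6,204.4). The cap is a black disc whose grip bar runs roughly vertically in the picture, at full-image (401.5,251.5). That puts the cap near (0.475,-0.262) and the neck near (0.481,0.136). I'll move the wrist camera over the cap.

```bash
python3 -m pendant '[{"dx":4,"dy":-3},{"dx":9,"dy":-6.5},{"dx":14,"dy":-10.5},{"dx":19,"dy":-14},{"dx":24,"dy":-18},{"dx":28.5,"dy":-21.5},{"dx":32,"dy":-24},{"dx":32,"dy":-24},{"dx":32,"dy":-24}]'
cat >> h.py <<'E'
def wray(c,s,px):
    K=c["camera_matrix"];T=c["tool_from_camera"];px=np.atleast_2d(px).astype(float)
    x=np.c_[(px[:,0]-K[0,2])/K[0,0],(px[:,1]-K[1,2])/K[1,1]];t=np.linalg.norm(x,axis=1);k=(np.sin(t)/np.maximum(t,1e-9))[:,None]
    d=np.c_[x[:,:1]*k,-x[:,1:]*k,-np.cos(t)]
    Q=R.from_quat(s["tcp_rot"]);return s["eef_pos"]+Q.apply(T[:3,3]),Q.apply(d@T[:3,:3].T)
def wonz(c,s,px,z):
    o,d=wray(c,s,px);return o+d*((z-o[2])/d[:,2])[:,None]
def wpix(c,s,p):
    T=c["tool_from_camera"];q=R.from_quat(s["tcp_rot"]).inv().apply(np.atleast_2d(p)-s["eef_pos"])
    q=(q-T[:3,3])@T[:3,:3];q=q*[1,-1,-1];t=np.arctan2(np.hypot(q[:,0],q[:,1]),q[:,2])
    u=q[:,:2]/np.hypot(q[:,0],q[:,1])[:,None]*t[:,None];K=c["camera_matrix"];return u*[K[0,0],K[1,1]]+[K[0,2],K[1,2]]
E
cat > w.py <<'E'
import sys;from h import *;from plant import ctrl
s=ctrl.get_state();c=ctrl.read_camera("wrist");n=sys.argv[1];np.savez(n+".npz",**c,**{k:s[k] for k in("eef_pos","tcp_rot")})
cv2.imwrite(f"pics/{n}.png",c["img"][:,:,::-1]);print(s["eef_pos"],s["tcp_rot"],c["camera_matrix"].tolist(),np.round(c["tool_from_camera"],3).tolist())
E
python3 w.py w1
```

```text
[ 0.26820054 -0.61876541  0.23004038] [ 9.79181170e-01  2.02985307e-01 -5.88459641e-05 -1.09410814e-03] [[309.70691628693146, 0.0, 313.51447615097186], [0.0, 309.70691628693146, 198.77843927979336], [0.0, 0.0, 1.0]] [[-0.0, 0.954, 0.299, 0.077], [1.0, 0.0, -0.0, -0.0], [-0.0, 0.299, -0.954, -0.143], [0.0, 0.0, 0.0, 1.0]]$[0]: bad value
```

View pics/w1.png

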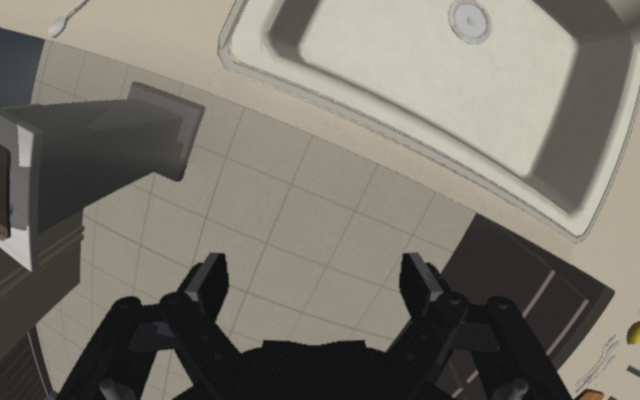

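The arm did not move: this wrist view still shows the start pose, with the sink and part of the spoon at (60,25). The pendant probably wants all four keys in each row.

```bash
python3 -m pendant '[{"dx":4,"dy":-3,"dz":0,"twist":0},{"dx":9,"dy":-6.5,"dz":0,"twist":0},{"dx":14,"dy":-10.5,"dz":0,"twist":0},{"dx":18,"dy":-13.5,"dz":0,"twist":0},{"dx":22,"dy":-17,"dz":0,"twist":0},{"dx":26,"dy":-20,"dz":0,"twist":0},{"dx":29,"dy":-24,"dz":0,"twist":0},{"dx":29,"dy":-24,"dz":0,"twist":0},{"dx":29,"dy":-24,"dz":0,"twist":0}]' && python3 w.py w2
```

```text
time: 1.27
eef_pos: [0.439, -0.2841, 0.2313]
tcp_rot: [0.979, 0.203, -0.0, 0.0]
contact_force: [-0.3, 0.3, -0.0]
opening: 1.0
finger_force: 0.0
[ 0.43897056 -0.28406643  0.23129769] [ 9.79137088e-01  2.03200616e-01 -1.19487338e-04  2.40035343e-04] [[309.70691628693146, 0.0, 313.51447615097186], [0.0, 309.70691628693146, 198.77843927979336], [0.0, 0.0, 1.0]] [[-0.0, 0.954, 0.299, 0.077], [1.0, 0.0, -0.0, -0.0], [-0.0, 0.299, -0.954, -0.143], [0.0, 0.0, 0.0, 1.0]]
```

View pics/w2.png

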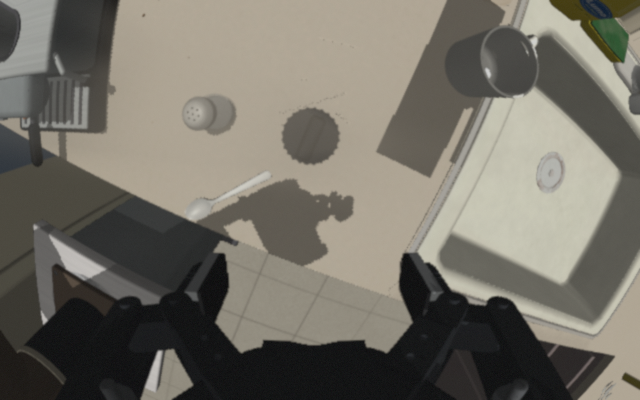

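Wrist view: the cap is at about (311,136) with its bar diagonal from roughly (297,157) to (325,113). The spoon lies from (200,208) to (270,175), the shaker is at (197,113) and the mug at (500,60). I'll get the cap centre from the flange and the yaw from the bar.

Run:
```python
from h import *
c=dict(np.load("w2.npz"));s=c;im=c["img"];g=im.max(2)
m=np.zeros_like(g);m[95:180,270:350]=(g[95:180,270:350]<105)*255
n,l,st,ce=cv2.connectedComponentsWithStats(m);k=1+np.argmax(st[1:,4]);print(st[k],ce[k])
cn=max(cv2.findContours((l==k).astype(np.uint8),0,1)[0],key=cv2.contourArea)[:,0,:]
for z in(.0354,.032):
    q=wonz(c,s,cn,z);print(z,cv2.minEnclosingCircle(q[:,:2].astype(np.float32)),q[:,:2].mean(0),cv2.fitEllipse(q[:,:2].astype(np.float32)))
# depth heights
K=c["camera_matrix"];v,u=np.mgrid[95:180,270:350];o,d=wray(c,s,np.c_[u.ravel(),v.ravel()])
T=c["tool_from_camera"];f=R.from_quat(s["tcp_rot"]).apply(-T[:3,2]);D=c["depth"][95:180,270:350].ravel()
P=o+d*(D/(d@f))[:,None]
b=P[(P[:,2]>.052)&(P[:,2]<.07)][:,:2].astype(np.float32);print("bar",len(b),cv2.minAreaRect(b),np.median(P[:,2]),P[:,2].max())
print("pca",b.mean(0),np.linalg.eigh(np.cov(b.T)))
e=cv2.resize(cv2.convertScaleAbs(g[95:180,270:350],alpha=2.2,beta=-90),None,fx=6,fy=6,interpolation=2);cv2.imwrite("pics/capcrop.png",e)
```

```text
[ 283  109   56   55 2342] [310.3411614  135.91374893]
0.0354 ((0.4767580032348633, -0.26332005858421326), 0.031006742268800735) [ 0.47685574 -0.26383804] ((0.47671520709991455, -0.2637508511543274), (0.058644313365221024, 0.059635329991579056), 87.9682846069336)
0.032 ((0.4764266908168793, -0.26342448592185974), 0.03131721913814545) [ 0.47652545 -0.26394759] ((0.4763835072517395, -0.2638595402240753), (0.059233348816633224, 0.06023433059453964), 87.9683837890625)
bar 705 ((0.4770810604095459, -0.2635132670402527), (0.04798002541065216, 0.016837913542985916), 0.39300721883773804) 0.0004488220252902575 0.3739007945334658
pca [ 0.4775988  -0.26341406] EighResult(eigenvalues=array([2.03799015e-05, 1.79718900e-04]), eigenvectors=array([[ 0.00903462, -0.99995919],
       [-0.99995919, -0.00903462]]))
```

View pics/capcrop.png

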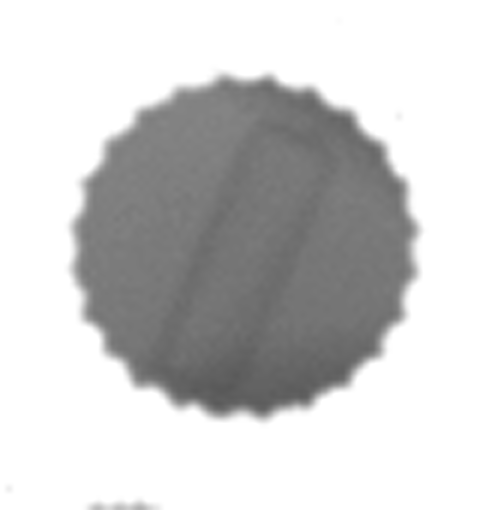

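The flange circle has radius 31 mm and centre (0.4767,-0.2635). The bar top measures 48.0 x 16.8 mm at (0.4771,-0.2635) with yaw about 0.4 deg, which matches the given sizes. I'll go above it, twist +23 deg and descend.

```bash
python3 -m pendant '[{"dx":2,"dy":-0.2,"dz":3,"twist":8},{"dx":4.3,"dy":-0.38,"dz":8,"twist":16},{"dx":4.3,"dy":-0.38,"dz":13,"twist":23},{"dx":4.3,"dy":-0.38,"dz":15,"twist":23},{"dx":4.3,"dy":-0.38,"dz":15,"twist":23}]' 60 40 && python3 -m pendant '[{"dx":0,"dy":0,"dz":2,"twist":0},{"dx":0,"dy":0,"dz":4,"twist":0},{"dx":0,"dy":0,"dz":4.25,"twist":0},{"dx":0,"dy":0,"dz":4.25,"twist":0}]'
```

```text
time: 1.95
eef_pos: [0.4753, -0.2635, 0.0789]
tcp_rot: [1.0, 0.003, -0.002, -0.002]
contact_force: [1.0, 0.6, -0.1]
opening: 0.6
finger_force: 0.0
time: 2.45
eef_pos: [0.4777, -0.2644, 0.0402]
tcp_rot: [1.0, 0.003, 0.001, 0.001]
contact_force: [0.9, -0.1, -0.5]
opening: 0.601
finger_force: 0.0
```

```bash
python3 -m pendant '[{"dx":0,"dy":0,"dz":0,"twist":0},{"dx":0,"dy":0,"dz":0,"twist":0},{"dx":0,"dy":0,"dz":0,"twist":0},{"dx":0,"dy":0,"dz":0,"twist":0},{"dx":0,"dy":0,"dz":0,"twist":0},{"dx":0,"dy":0,"dz":0,"twist":0}]' 0 60
```

```text
time: 3.2
eef_pos: [0.4778, -0.2639, 0.04]
tcp_rot: [1.0, 0.004, 0.001, 0.001]
contact_force: [-0.3, -0.1, 6.2]
opening: 0.17
finger_force: 60.4
```

Gripped at opening 0.17 (about 14.5 mm on a bar of about 16 mm) with 60 N. Next I'll lift, then go toward the neck but stop 5 cm short in x, so the camera can see into it.

```bash
python3 -m pendant '[{"dx":0,"dy":0,"dz":-1,"twist":0},{"dx":0,"dy":0,"dz":-4,"twist":0},{"dx":0,"dy":0,"dz":-9,"twist":0},{"dx":0,"dy":0,"dz":-14,"twist":0},{"dx":0,"dy":0,"dz":-18,"twist":0},{"dx":-1,"dy":-4,"dz":-20,"twist":0},{"dx":-2,"dy":-8,"dz":-20,"twist":0},{"dx":-3,"dy":-12,"dz":-20,"twist":0},{"dx":-4,"dy":-16,"dz":-20,"twist":0},{"dx":-5,"dy":-20,"dz":-20,"twist":0}]' && python3 -m pendant '[{"dx":0,"dy":-4,"dz":0,"twist":0},{"dx":0,"dy":-8,"dz":0,"twist":0},{"dx":0,"dy":-12,"dz":0,"twist":0},{"dx":0,"dy":-16,"dz":0,"twist":0},{"dx":0,"dy":-19,"dz":0,"twist":0},{"dx":0,"dy":-20,"dz":0,"twist":0},{"dx":0,"dy":-20,"dz":0,"twist":0},{"dx":0,"dy":-20,"dz":0,"twist":0}]' && python3 w.py w3
```

```text
time: 4.45
eef_pos: [0.4244, -0.0622, 0.2383]
tcp_rot: [1.0, 0.004, -0.001, -0.0]
contact_force: [-0.2, 0.4, -1.6]
opening: 0.169
finger_force: 59.5
time: 5.45
eef_pos: [0.424, 0.1355, 0.2387]
tcp_rot: [1.0, 0.003, -0.0, 0.0]
contact_force: [-0.4, -0.4, -0.3]
opening: 0.171
finger_force: 59.5
[0.42401224 0.13554101 0.23866708] [ 9.99994731e-01  3.23181218e-03 -1.93925392e-04  2.37303315e-04] [[309.70691628693146, 0.0, 313.51447615097186], [0.0, 309.70691628693146, 198.77843927979336], [0.0, 0.0, 1.0]] [[-0.0, 0.954, 0.299, 0.077], [1.0, 0.0, 0.0, -0.0], [0.0, 0.299, -0.954, -0.143], [0.0, 0.0, 0.0, 1.0]]
```

View pics/w3.png

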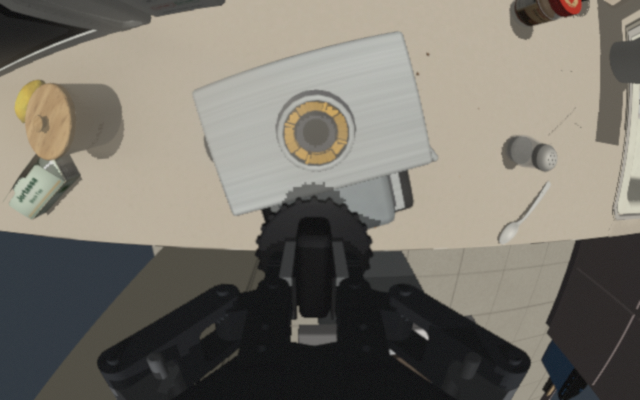

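Wrist view: the neck rim ring is centred near (316,131), with the brass lips visible and dark marks between them. The cap is held upright, with the bar seen at (314,265). I'll fit the rim and rectify the thread plane to read the gap angles.

Run:
```python
from h import *
c=dict(np.load("w3.npz"));s=c;im=c["img"];hsv=cv2.cvtColor(im,cv2.COLOR_RGB2HSV)
cr=np.zeros(im.shape[:2],np.uint8);cr[80:180,265:370]=1
br=((hsv[...,1]>110)&(hsv[...,0]<35)&(im[...,0]>110)&(cr>0)).astype(np.uint8)
p=np.argwhere(br)[:,::-1];h=cv2.convexHull(p.astype(np.int32))[:,0,:]
q=wonz(c,s,h,.158);print("brass outer",cv2.fitEllipse(q[:,:2].astype(np.float32)))
# rectified images
def rect(z,cx,cy,r=.032,n=320):
    a=np.linspace(r,-r,n);X,Y=np.meshgrid(a,a,indexing="ij")  # rows: +x up, cols: +y left
    px=wpix(c,s,np.c_[cx+X.ravel(),cy+Y.ravel(),np.full(X.size,z)]).astype(np.float32).reshape(n,n,2)
    return cv2.remap(im,px[...,0],px[...,1],cv2.INTER_CUBIC)
cx,cy=.481,.136
a=rect(.162,cx,cy);b=rect(.158,cx,cy);cv2.imwrite("pics/rect.png",np.hstack([a,b])[:,:,::-1])
g=cv2.GaussianBlur(cv2.cvtColor(a,cv2.COLOR_RGB2GRAY),(5,5),1)
# rim bright ring: radial edges outer and inner
pol=[]
for t in np.radians(np.arange(0,360,6)):
    rr=np.arange(.017,.0315,.0002);x=cx+rr*np.cos(t);y=cy+rr*np.sin(t)
    px=wpix(c,s,np.c_[x,y,np.full(len(x),.162)]).astype(np.float32);v=cv2.remap(cv2.cvtColor(im,cv2.COLOR_RGB2GRAY),px[None,:,0],px[None,:,1],1)[0].astype(float)
    pol.append((np.degrees(t),rr[np.argmax(v)]))
pol=np.array(pol);t=np.radians(pol[:,0]);X=np.c_[cx+pol[:,1]*np.cos(t),cy+pol[:,1]*np.sin(t)]
A=np.c_[2*X,np.ones(len(X))]
w=np.ones(len(X),bool)
for _ in range(5):
    o=np.linalg.lstsq(A[w],(X[w]**2).sum(1),rcond=None)[0];r=np.sqrt(o[2]+o[0]**2+o[1]**2);e=np.hypot(*(X-o[:2]).T)-r;w=abs(e)<.0012
print("rim mid",o[:2],r,w.sum())
# held cap flange
g=im.max(2)
```

```text
brass outer ((0.4810818135738373, 0.1342947781085968), (0.042258985340595245, 0.044832147657871246), 86.73346710205078)
rim mid [0.47992862 0.1377369 ] 0.027620133109504893 30
```

View pics/rect.png

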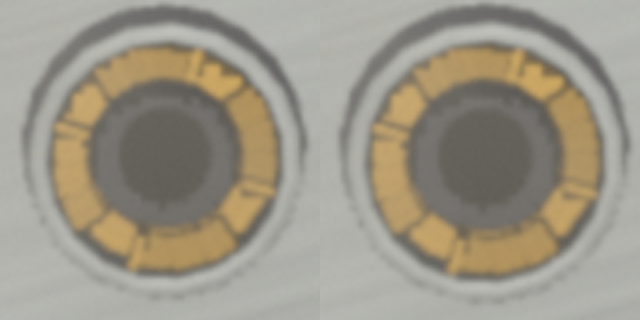

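Rectified view (5 px/mm, +x up, +y left): the brass is centred at about (167,157), which gives the neck at about (0.481,0.1345). The light gap segments run from image angle 41 to about 72 deg, with a ridge at the CCW end. In world yaw that puts the gap centre at about 56 deg modulo 90. I'll check the held cap's position in the same camera.

Run:
```python
from h import *
c=dict(np.load("w3.npz"));s=c;im=c["img"];g=cv2.cvtColor(im,cv2.COLOR_RGB2GRAY)
def circ(cx,cy,z,r0,r1,angs,sign,n=4):
    P=[]
    for t in np.radians(angs):
        rr=np.arange(r0,r1,.0002);px=wpix(c,s,np.c_[cx+rr*np.cos(t),cy+rr*np.sin(t),np.full(len(rr),z)]).astype(np.float32)
        v=cv2.remap(g,px[None,:,0],px[None,:,1],1)[0].astype(float);k=np.argmax(sign*np.gradient(cv2.GaussianBlur(v[None],(1,7),2)[0] if 0 else np.convolve(v,np.ones(5)/5,'same'))[4:-4])+4
        P.append((cx+rr[k]*np.cos(t),cy+rr[k]*np.sin(t)))
    P=np.array(P);w=np.ones(len(P),bool)
    for _ in range(8):
        A=np.c_[2*P,np.ones(len(P))];o=np.linalg.lstsq(A[w],(P[w]**2).sum(1),rcond=None)[0];r=np.sqrt(o[2]+o[0]**2+o[1]**2);e=abs(np.hypot(*(P-o[:2]).T)-r);w=e<max(.0008,np.median(e)*1.5)
    return o[:2],r,w.sum(),len(P)
T=s["eef_pos"]
print("flange",circ(T[0],T[1],T[2]-.0046,.024,.038,range(-75,76,3),1),"tcp",T[:2])
print("brass outer",circ(.481,.1345,.158,.017,.0255,range(0,360,4),1))
print("neck inner z162",circ(.481,.1345,.162,.018,.027,range(0,360,4),1))
```

```text
flange (array([0.42774592, 0.13615951]), np.float64(0.029937056722569563), np.int64(32), 51) tcp [0.42401224 0.13554101]
brass outer (array([0.48073166, 0.13490369]), np.float64(0.024156101883573883), np.int64(90), 90)
neck inner z162 (array([0.48105727, 0.13495544]), np.float64(0.023749305541364552), np.int64(90), 90)
```

The neck inner circle has radius 23.7 mm (nominal 23.5) and centre (0.4810,0.1349). The cap sits within about 1 mm of the TCP axis. I'll move over the neck, turn CCW 36 deg (just short of the gaps), and lower to just above the lips.

```bash
python3 -m pendant '[{"dx":2,"dy":0.05,"dz":0,"twist":-9},{"dx":4.5,"dy":0.1,"dz":0,"twist":-18},{"dx":5.7,"dy":0.14,"dz":0,"twist":-27},{"dx":5.7,"dy":0.14,"dz":0,"twist":-36},{"dx":5.7,"dy":0.14,"dz":1.5,"twist":-36},{"dx":5.7,"dy":0.14,"dz":3,"twist":-36},{"dx":5.7,"dy":0.14,"dz":4,"twist":-36},{"dx":5.7,"dy":0.14,"dz":4.4,"twist":-36},{"dx":5.7,"dy":0.14,"dz":4.4,"twist":-36},{"dx":5.7,"dy":0.14,"dz":4.4,"twist":-36}]'; python3 w.py w4 >/dev/null;python3 -c "
from plant import ctrl;s=ctrl.get_state();print(s['eef_pos'],s['contact_force'],s['wrist_torque'],s['qpos'])"
```

```text
time: 6.75
eef_pos: [0.4814, 0.1355, 0.1954]
tcp_rot: [0.95, 0.313, 0.001, 0.0]
contact_force: [-0.2, -0.3, -0.9]
opening: 0.177
finger_force: 59.6
[0.48142756 0.13547954 0.1954791 ] [-0.00536359 -0.02213829 -0.41768191] [-0.052929   -0.01816153 -0.00441739] [ 7.11632175e-02 -7.19559400e-02  2.03402497e+00  2.43841594e-05
  1.17826335e+00  1.00620347e+00]
```

```bash
python3 -m pendant '[{"dx":0,"dy":0,"dz":0.15,"twist":0},{"dx":0,"dy":0,"dz":0.3,"twist":0},{"dx":0,"dy":0,"dz":0.45,"twist":0},{"dx":0,"dy":0,"dz":0.55,"twist":0},{"dx":0,"dy":0,"dz":0.55,"twist":0}]'; python3 -m pendant '[{"dx":0,"dy":0,"dz":0.1,"twist":0},{"dx":0,"dy":0,"dz":0.2,"twist":0},{"dx":0,"dy":0,"dz":0.2,"twist":0}]'
```

```text
time: 7.42
eef_pos: [0.4811, 0.1354, 0.1897]
tcp_rot: [0.95, 0.313, 0.0, -0.0]
contact_force: [-0.7, -0.9, 1.9]
opening: 0.171
finger_force: 60.0
time: 7.8
eef_pos: [0.4811, 0.1354, 0.1874]
tcp_rot: [0.95, 0.313, 0.0, 0.0]
contact_force: [-0.6, 0.4, 2.9]
opening: 0.175
finger_force: 60.0
```

```bash
for i in 1 2; do :; done; python3 -m pendant '[{"dx":0,"dy":0,"dz":0.05,"twist":0},{"dx":0,"dy":0,"dz":0.1,"twist":0},{"dx":0,"dy":0,"dz":0.1,"twist":0}]'; python3 -m pendant '[{"dx":0,"dy":0,"dz":0.05,"twist":0},{"dx":0,"dy":0,"dz":0.1,"twist":0},{"dx":0,"dy":0,"dz":0.1,"twist":0}]'
```

```text
time: 8.18
eef_pos: [0.4811, 0.1354, 0.1864]
tcp_rot: [0.95, 0.313, 0.0, 0.0]
contact_force: [-0.9, 0.2, 3.2]
opening: 0.177
finger_force: 60.0
time: 8.55
eef_pos: [0.4812, 0.1354, 0.186]
tcp_rot: [0.95, 0.313, 0.0, 0.0]
contact_force: [-1.9, -0.4, 5.4]
opening: 0.174
finger_force: 60.5
```

Contact at TCP z 0.186 (foot about -16 mm: on the lips near the high end), with a stiffness of about 4-5 N/mm. I'll press to about 10 N and turn CCW.

```bash
python3 -m pendant '[{"dx":0,"dy":0,"dz":0.05,"twist":0},{"dx":0,"dy":0,"dz":0.1,"twist":0},{"dx":0,"dy":0,"dz":0.1,"twist":0}]'; python3 -m pendant '[{"dx":0,"dy":0,"dz":0,"twist":-2},{"dx":0,"dy":0,"dz":0,"twist":-4},{"dx":0,"dy":0,"dz":0,"twist":-6},{"dx":0,"dy":0,"dz":0,"twist":-6}]'
```

```text
time: 8.93
eef_pos: [0.4813, 0.1354, 0.1859]
tcp_rot: [0.95, 0.313, 0.0, 0.0]
contact_force: [-3.6, -0.9, 8.1]
opening: 0.174
finger_force: 61.0
time: 9.43
eef_pos: [0.4823, 0.1355, 0.186]
tcp_rot: [0.932, 0.362, 0.002, 0.0]
contact_force: [-1.0, 0.1, 7.3]
opening: 0.175
finger_force: 60.7
```

```bash
python3 -m pendant '[{"dx":0,"dy":0,"dz":0.05,"twist":-2},{"dx":0,"dy":0,"dz":0.05,"twist":-4},{"dx":0,"dy":0,"dz":0.05,"twist":-6},{"dx":0,"dy":0,"dz":0.05,"twist":-6}]'; python3 -m pendant '[{"dx":0,"dy":0,"dz":0,"twist":-2},{"dx":0,"dy":0,"dz":0,"twist":-4},{"dx":0,"dy":0,"dz":0,"twist":-4}]'
```

```text
time: 9.93
eef_pos: [0.4823, 0.1356, 0.1852]
tcp_rot: [0.912, 0.41, 0.002, 0.0]
contact_force: [-0.3, -0.6, 5.7]
opening: 0.171
finger_force: 60.5
time: 10.3
eef_pos: [0.4819, 0.1355, 0.1843]
tcp_rot: [0.897, 0.442, 0.001, 0.0]
contact_force: [1.9, 0.7, 3.9]
opening: 0.177
finger_force: 60.2
```

Force fell to the valve's own level at yaw 52 deg, so the lugs are entering the gaps. I'll push down, keeping the force light.

```bash
python3 -m pendant '[{"dx":0,"dy":0,"dz":0.1,"twist":-1},{"dx":0,"dy":0,"dz":0.2,"twist":-2},{"dx":0,"dy":0,"dz":0.3,"twist":-2},{"dx":0,"dy":0,"dz":0.3,"twist":-2}]'; python3 -m pendant '[{"dx":0,"dy":0,"dz":0.1,"twist":0},{"dx":0,"dy":0,"dz":0.2,"twist":0},{"dx":0,"dy":0,"dz":0.2,"twist":0}]'
```

```text
time: 10.8
eef_pos: [0.4813, 0.1354, 0.1809]
tcp_rot: [0.889, 0.457, 0.0, 0.0]
contact_force: [1.9, 0.8, 3.6]
opening: 0.175
finger_force: 60.3
time: 11.18
eef_pos: [0.4812, 0.1353, 0.1789]
tcp_rot: [0.889, 0.457, 0.0, 0.0]
contact_force: [3.0, 1.6, 5.3]
opening: 0.171
finger_force: 60.3
```

```bash
python3 -m pendant '[{"dx":0,"dy":0,"dz":0.1,"twist":0},{"dx":0,"dy":0,"dz":0.2,"twist":0},{"dx":0,"dy":0,"dz":0.2,"twist":0}]'; python3 -m pendant '[{"dx":0,"dy":0,"dz":0.1,"twist":0},{"dx":0,"dy":0,"dz":0.15,"twist":0},{"dx":0,"dy":0,"dz":0.15,"twist":0},{"dx":0,"dy":0,"dz":0.15,"twist":0}]'
```

```text
time: 11.55
eef_pos: [0.4812, 0.1354, 0.1769]
tcp_rot: [0.889, 0.457, 0.0, 0.0]
contact_force: [1.7, 0.4, 4.6]
opening: 0.17
finger_force: 60.4
time: 12.05
eef_pos: [0.4813, 0.1354, 0.1765]
tcp_rot: [0.889, 0.457, 0.0, 0.0]
contact_force: [0.6, 0.4, 9.8]
opening: 0.173
finger_force: 61.0
```

On the floor at TCP z 0.1765, expected 0.1767. Now I'll screw clockwise, following it down.

```bash
cat > t.py <<'E'
from plant import ctrl
from scipy.spatial.transform import Rotation as R
s=ctrl.get_state();m=R.from_quat(s["tcp_rot"]).as_matrix();import math
print("T",s["wrist_torque"].round(3),"yaw",round(math.degrees(math.atan2(m[1,0],m[0,0])),1))
E
python3 t.py; python3 -m pendant '[{"dx":0,"dy":0,"dz":0,"twist":4},{"dx":0,"dy":0,"dz":0,"twist":8},{"dx":0,"dy":0,"dz":0,"twist":12},{"dx":0,"dy":0,"dz":0,"twist":12}]'; python3 t.py;  python3 -m pendant '[{"dx":0,"dy":0,"dz":0.02,"twist":4},{"dx":0,"dy":0,"dz":0.05,"twist":8},{"dx":0,"dy":0,"dz":0.05,"twist":8}]'; python3 t.py
```

```text
T [ 0.224 -0.198 -0.035] yaw 54.4
time: 12.55
eef_pos: [0.481, 0.1351, 0.1765]
tcp_rot: [0.932, 0.362, -0.0, 0.0]
contact_force: [0.4, -0.2, 9.4]
opening: 0.175
finger_force: 61.0
T [ 0.044 -0.007 -0.108] yaw 42.4
time: 12.92
eef_pos: [0.4809, 0.135, 0.176]
tcp_rot: [0.955, 0.296, -0.001, 0.0]
contact_force: [-0.3, -0.4, 10.0]
opening: 0.168
finger_force: 61.1
T [-0.029  0.076 -0.07 ] yaw 34.4
```

```bash
python3 -m pendant '[{"dx":0,"dy":0,"dz":0.03,"twist":4},{"dx":0,"dy":0,"dz":0.06,"twist":8},{"dx":0,"dy":0,"dz":0.06,"twist":8}]'; python3 t.py;  python3 -m pendant '[{"dx":0,"dy":0,"dz":0.03,"twist":4},{"dx":0,"dy":0,"dz":0.06,"twist":8},{"dx":0,"dy":0,"dz":0.06,"twist":8}]'; python3 t.py
```

```text
time: 13.3
eef_pos: [0.4809, 0.135, 0.1753]
tcp_rot: [0.974, 0.228, -0.001, 0.0]
contact_force: [-0.3, -1.0, 10.2]
opening: 0.171
finger_force: 61.1
T [-0.083  0.066 -0.066] yaw 26.4
time: 13.68
eef_pos: [0.4808, 0.1351, 0.1748]
tcp_rot: [0.987, 0.16, -0.001, 0.0]
contact_force: [-0.2, -0.7, 11.1]
opening: 0.172
finger_force: 61.1
T [-0.013  0.092 -0.041] yaw 18.4
```

```bash
python3 -m pendant '[{"dx":0,"dy":0,"dz":0.02,"twist":4},{"dx":0,"dy":0,"dz":0.05,"twist":8},{"dx":0,"dy":0,"dz":0.05,"twist":8}]'; python3 t.py;  python3 -m pendant '[{"dx":0,"dy":0,"dz":0.02,"twist":3},{"dx":0,"dy":0,"dz":0.04,"twist":6},{"dx":0,"dy":0,"dz":0.04,"twist":6}]'; python3 t.py
```

```text
time: 14.05
eef_pos: [0.4808, 0.1351, 0.174]
tcp_rot: [0.996, 0.091, -0.001, 0.0]
contact_force: [-0.5, -0.1, 9.8]
opening: 0.172
finger_force: 61.0
T [-0.02   0.027 -0.065] yaw 10.4
time: 14.42
eef_pos: [0.4807, 0.1351, 0.1736]
tcp_rot: [0.999, 0.038, -0.001, 0.0]
contact_force: [-0.7, -0.8, 9.2]
opening: 0.17
finger_force: 61.0
T [ 0.042  0.033 -0.073] yaw 4.4
```

```bash
python3 -m pendant '[{"dx":0,"dy":0,"dz":0.02,"twist":2},{"dx":0,"dy":0,"dz":0.03,"twist":4},{"dx":0,"dy":0,"dz":0.03,"twist":4}]'; python3 t.py;  python3 -m pendant '[{"dx":0,"dy":0,"dz":0.01,"twist":1},{"dx":0,"dy":0,"dz":0.01,"twist":2},{"dx":0,"dy":0,"dz":0.01,"twist":2}]'; python3 t.py
```

```text
time: 14.8
eef_pos: [0.4807, 0.1351, 0.1734]
tcp_rot: [1.0, 0.004, -0.001, 0.0]
contact_force: [-0.2, -0.8, 10.3]
opening: 0.17
finger_force: 61.0
T [ 0.046  0.088 -0.062] yaw 0.4
time: 15.18
eef_pos: [0.4807, 0.1351, 0.1732]
tcp_rot: [1.0, -0.014, -0.001, 0.0]
contact_force: [0.2, -0.6, 8.7]
opening: 0.173
finger_force: 61.0
T [ 0.03   0.071 -0.016] yaw -1.6
```

```bash
python3 -m pendant '[{"dx":0,"dy":0,"dz":0.01,"twist":1},{"dx":0,"dy":0,"dz":0.02,"twist":2},{"dx":0,"dy":0,"dz":0.02,"twist":2}]'; python3 t.py;  python3 -m pendant '[{"dx":0,"dy":0,"dz":0.01,"twist":1},{"dx":0,"dy":0,"dz":0.01,"twist":2},{"dx":0,"dy":0,"dz":0.01,"twist":2}]'; python3 t.py
```

```text
time: 15.55
eef_pos: [0.4808, 0.1351, 0.1731]
tcp_rot: [1.0, -0.031, -0.001, 0.0]
contact_force: [-0.3, 0.1, 9.7]
opening: 0.176
finger_force: 61.0
T [ 0.014 -0.087  0.075] yaw -3.6
time: 15.92
eef_pos: [0.4812, 0.1349, 0.173]
tcp_rot: [0.999, -0.048, -0.0, 0.001]
contact_force: [1.1, -1.4, 8.5]
opening: 0.177
finger_force: 60.9
T [-0.093 -0.121  0.132] yaw -5.5
```

Torque rises sharply at yaw -5.5 deg, with a 3.5 mm descent and 1.05 rad of turn: it is at the stop. I'll release and retreat.

```bash
python3 -m pendant '[{"dx":0,"dy":0,"dz":-0.1,"twist":-1},{"dx":0,"dy":0,"dz":-0.1,"twist":-1},{"dx":0,"dy":0,"dz":-0.1,"twist":-1},{"dx":0,"dy":0,"dz":-0.1,"twist":-1},{"dx":0,"dy":0,"dz":-0.1,"twist":-1}]' 60; python3 -m pendant '[{"dx":0,"dy":0,"dz":-1,"twist":0},{"dx":0,"dy":0,"dz":-3,"twist":0},{"dx":0,"dy":0,"dz":-6,"twist":0},{"dx":-2,"dy":0,"dz":-9,"twist":0},{"dx":-5,"dy":0,"dz":-10,"twist":0},{"dx":-5,"dy":0,"dz":-10,"twist":0},{"dx":-5,"dy":0,"dz":-10,"twist":0}]'; python3 w.py w5
python3 - <<'E'
from h import *
c=dict(np.load("w5.npz"));s=c
v,u=np.mgrid[60:260,220:420];o,d=wray(c,s,np.c_[u.ravel(),v.ravel()])
f=R.from_quat(s["tcp_rot"]).apply(-c["tool_from_camera"][:3,2]);D=c["depth"][60:260,220:420].ravel();P=o+d*(D/(d@f))[:,None]
P=P[np.hypot(P[:,0]-.481,P[:,1]-.135)<.09]
for lo,hi,e in((.115,.135,"deck .125"),(.160,.178,"flange .1687"),(.185,.205,"bar .1947")):
    q=P[(P[:,2]>lo)&(P[:,2]<hi)];print(e,len(q),np.median(q,0),cv2.minAreaRect(q[:,:2].astype(np.float32)))
E
```

```text
time: 16.55
eef_pos: [0.4809, 0.1353, 0.1728]
tcp_rot: [0.999, -0.04, -0.0, 0.0]
contact_force: [-1.1, 0.9, 0.6]
opening: 0.604
finger_force: 0.0
time: 17.42
eef_pos: [0.4315, 0.1393, 0.2731]
tcp_rot: [0.999, -0.04, 0.0, 0.0]
contact_force: [0.2, 0.1, 0.2]
opening: 0.597
finger_force: 0.0
[0.43154763 0.13930236 0.27312938] [ 9.99202898e-01 -3.99177473e-02  3.75813619e-04  8.92397022e-06] [[309.70691628693146, 0.0, 313.51447615097186], [0.0, 309.70691628693146, 198.77843927979336], [0.0, 0.0, 1.0]] [[-0.0, 0.954, 0.299, 0.077], [1.0, -0.0, 0.0, -0.001], [0.0, 0.299, -0.954, -0.143], [0.0, 0.0, 0.0, 1.0]]
deck .125 18743 [0.48066201 0.12973478 0.1248369 ] ((0.4691278338432312, 0.13161616027355194), (0.15509405732154846, 0.1797064244747162), 15.642770767211914)
flange .1687 3273 [0.48222495 0.13427954 0.16899008] ((0.480560839176178, 0.13518325984477997), (0.06317099183797836, 0.0633888766169548), 1.1379146575927734)
bar .1947 1394 [0.48102546 0.1351963  0.19465007] ((0.48040199279785156, 0.13512249290943146), (0.015626803040504456, 0.04716812074184418), 84.99894714355469)
```

View pics/w5.png

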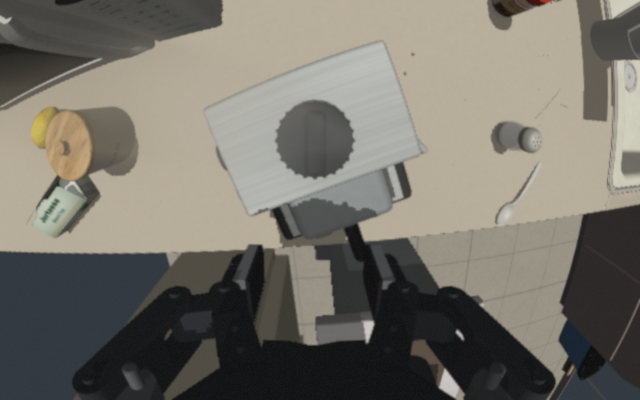

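The cap sits central and level in the neck at about (315,138). Its bar top is at 0.1947 m and the flange at 0.1690 m, against 0.1947 and 0.1687 expected when home. The gripper is clear and the shaker, spoon and other bystanders look undisturbed, so I'm handing in.

```bash
python3 -c "
from plant import ctrl;print(ctrl.sign_off())"
```

```text
the job is handed in; nothing more can be done
None
```

The boiler cap is screwed fully home in the neck and released, with nothing else disturbed; the job was handed in at about 17.5 s, and the hand-in returned no verdict.

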